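# Clamp the tan power board in the repair fixture

### The job

Get the tan circuit board ready for rework: lay it flat inside the blue-rimmed nest of the fixture, with its long side along the nest's long side, and then close the red-handled toggle clamp so that its pad holds the board down. The clamp may be found open or closed; if it is closed, open it before loading. Leave the green board where it is.

Things in the scene. Friction and masses are not known exactly. Their poses are not given: they have to be found in the camera images.
- tan_board_center (a point): Loose tan circuit board: rigid plate 110 (x) x 84 (y) x 5 mm, 0.2 kg, symmetric (either way round fits). At its middle a finned aluminium heat sink, 30 mm (x) x 20 mm (y), 5 to 43 mm above the board's underside: grasp across the 30 mm. Orange parts 9 mm tall near the four corners only. Point: middle of the heat sink, 30 mm above the underside; x along the long side, z up.
- green_board_center (a point): Green circuit board, loose, same shape and size as the tan one but with blue parts in the corners: not wanted. Point: middle of its heat sink, 30 mm above the underside; axes as for the tan board.
- nest (a point): Middle of the nest's floor (black mat, blue rim) on a fixed aluminium fixture, 12 mm above the bench. x along its long side, y towards the clamp, z up. Inside the rim 134 (x) x 100 mm (y); rim 8 mm high. Clamp hinge at x 0, y +106, z +28 mm, axis along x. Clamp: a rigid L of a steel arm (10 mm thick, 82 mm long, pad under its end) and a red round handle (18 mm thick, 88 mm long from the hinge).
- clamp (a joint): Clamp angle, rad. 0: closed on a board, arm level over the nest, handle upright (-0.06 on an empty nest). 1.6: open, arm upright, handle level, pointing away from the nest. Falls open past 0.8, closed below. Push the upright bar (under 5 N) 60 degrees over from inside the L, 42 mm above the hinge, with a shut gripper: handle away from the nest to open, arm towards the nest to close.

How it is judged:
By the outcome, as a careful person would: the job done as asked, in the order asked, and still so for the second after the job is handed in, with the robot touching nothing.
It also fails if it takes over 64 s, if anything falls off the work surface, if the arm or the gripper's body presses on something with over 40 N, if the wrist force passes 120 N, or if a joint passes its speed limit or range.

### The arm

A 6-joint arm with a two-finger parallel gripper is mounted at the origin on the work surface. World frame = base frame: x ahead of the robot, y to its left, z up, the work surface at z = 0. Lengths are in mm, angles in degrees, forces in N, time in s.
With the tool pointing down it reaches from about 350 to 850 mm from the base axis. Payload 8.1 kg.
Tool frame: the origin (TCP) lies between the finger pads; the fingertips stand 22 mm ahead of it and the grasp point (between the pads) lies 3 mm ahead of it (r.nose_length is the z of the fingertips in the tool frame, in mm); z points along the fingers, x is the direction in which the jaws open and shut, and the axes are right-handed (so a half turn about z gives the same grasp; the last joint's range is limited). The gripper opens to 85 mm and grips with 20 to 120 N. Pads are 22 mm wide; open, the fingers measure 114 mm over their backs; the gripper's body (76 mm by 85 mm) begins 54 mm behind the grasp point. The pads swing forward as they close: fully open they stand 13 mm farther back than shut.
Start: joints at [-81.211, 7.471, 85.268, -0, 87.261, -4.893], TCP at [141.942, -582.973, 253.292] pointing down, gripper open.
Joint ranges: [-169.43, 169.43], [-51.17, 129.36], [1.28, 143.12], [-76.62, 256.62], [0, 156.53], [-152.29, 152.29]. Speed limits (degrees/s): [136.94, 136.94, 159.86, 180, 180, 180].

### API

Orientations are given as [roll, pitch, yaw] about the fixed x, y, z axes, in that order (R = Rz(yaw) Ry(pitch) Rx(roll)).
In Python, from bench import r gives the robot as it stands.
- The arm moves only by the shell command python3 -m jog 'ROWS' [FORCE]. ROWS is JSON, a list of rows, each a list of 5 numbers: the shift along the tool's x, y, z in m, then the turn about the tool's z in degrees, then the opening in per cent of the stroke, from 0 (shut) to 100 (fully open). A call has 1 to 8 rows; each row is the pose to reach, as a shift and turn from the pose measured when the call began, along the tool's axes at that moment; what a row does not reach only later rows make up. A row lasts 1/10 s, in which the tool goes at most 50 mm and 8.59 degrees, less where a joint would pass 70% of its speed; a pose out of reach is approached as far as the arm can. A call with a gripper value outside its range is refused whole. The fingers move at their own pace and stop on an object; FORCE is the grip in N (left out, the last holds). Time passes only in rows, so rows that repeat a pose let the fingers close. It gives the time, the measured TCP pose, the force and the opening at its end, in the units of the state.
- r.sense(): the state, without advancing time (a new reading comes with each control period).
- r.snapshot(name): name is "side" or "top"; returns a dict with "image" (480x640x3 uint8, red, green, blue), "K" (3x3 intrinsics, pixels), "T" (4x4, takes a point from camera to world coordinates). Camera axes: x right, y down, z forward; pixel columns grow to the right and rows downward; lengths in mm; the calibration is good to about 2 mm. A picture is of the moment at which its call begins. There is no depth.
- r.hand_in(): hands the job in, once; it reports no verdict.
Trained networks look in a picture, given as the dict that the camera call returned (one of the last four; its "shot" number tells which), for a name from the list of things; names that differ only in an ending like _2 or _b are one class to them, and where a whole thing is asked for, a point or a joint stands for the part that bears it (a point fixed in the world has none). Each returns a list of dicts, best first, with "conf" (0 to 1); they miss things now and then, are a little off and sometimes report something else, mostly with a low value. They report only what shows in the picture. A call takes as long as a camera call.
- r.search_frame(picture, label): "bbox" ([left, top, right, bottom] in pixels, round what is visible of it).
- r.pinpoint(picture, label): "uv" ([column, row] in pixels: a listed point, or the origin of a listed thing).
The state is a dict: "time": time; "joint_pos": joint angles; "qd": joint speeds; "joint_efforts": joint torques, N m; "tool_pos": TCP position; "tcp_rot": TCP orientation; "ft_force": force on the tool from outside, world axes, zero at the start; "wrist_torque": the same for the moment, N m; "finger_gap": finger opening in mm.
Only numpy, scipy, OpenCV 4.12 (cv2) and the standard library are available. Lean on these libraries where they do the work, as an engineer would, in place of code of your own. Each camera call takes 0.05 s, during which the arm holds its last target. There are 200 camera calls.

## Working session

There is one attempt and no reset: what is moved stays moved. The work goes in short steps, Python scripts to look and compute and a shell command to move; the robot and the scene stay as the last step left them, time stands still between calls to the robot, and variables do not carry over. Pictures are saved under pics/ and viewed, about 8 in all and at most 12, crops included, and the job is handed in when it is done.

```bash
mkdir -p pics
cat > h.py <<'E'
import numpy as np, cv2
from bench import r
from scipy.spatial.transform import Rotation as Ro
def snap(n,f=None):
    s=r.snapshot(n)
    if f: cv2.imwrite('pics/'+f,s['image'][:,:,::-1])
    return s
def ray(s,uv):
    K=np.array(s['K']);T=np.array(s['T']);d=T[:3,:3]@np.linalg.inv(K)@[uv[0],uv[1],1];return T[:3,3],d/np.linalg.norm(d)
def atz(s,uv,z):
    o,d=ray(s,uv);return o+d*(z-o[2])/d[2]
def tri(s1,u1,s2,u2):
    A=np.zeros((3,3));b=np.zeros(3);L=[ray(s1,u1),ray(s2,u2)]
    for o,d in L:
        P=np.eye(3)-np.outer(d,d);A+=P;b+=P@o
    p=np.linalg.solve(A,b);return p,[np.linalg.norm((np.eye(3)-np.outer(d,d))@(p-o)) for o,d in L]
def proj(s,p):
    K=np.array(s['K']);T=np.linalg.inv(np.array(s['T']));q=K@(T[:3,:3]@p+T[:3,3]);return q[:2]/q[2]
def rel(p,yaw=None):
    "shift in tool axes (m) from present TCP to world p (mm)"
    t=r.sense();R=Ro.from_euler('xyz',t['tcp_rot'],degrees=True).as_matrix()
    return (R.T@(np.array(p)-t['tool_pos'])/1000).round(4)
E
python3 - <<'E'
from h import *
t=snap('top','t1.png');s=snap('side','s1.png')
print(r.sense())
for n in ['tan_board_center','green_board_center','nest','clamp']:
    a=r.pinpoint(t,n)[:2];b=r.pinpoint(s,n)[:2];print(n,a,b)
    print([ (q['bbox'],q['conf']) for q in r.search_frame(t,n)[:2]])
    if a and b: print(tri(t,a[0]['uv'],s,b[0]['uv']))
print(t['T'],s['T'])
E
```

```text
{'time': 0.1, 'joint_pos': array([-8.12105419e+01,  7.51291414e+00,  8.53255846e+01, -1.61373639e-03,
        8.72643240e+01, -4.89388044e+00]), 'qd': array([ 0.06020925, -0.05099899, -0.06715303,  0.04505381, -0.06308595,
       -0.02382274]), 'joint_efforts': array([ 1.62668763e-03, -5.70949316e+01, -5.01943338e+01, -2.82167057e-04,
        8.16935470e-03, -1.13870325e-05]), 'tool_pos': array([ 141.86133695, -582.47839811,  252.30270165]), 'tcp_rot': array([-1.79992834e+02,  1.02585343e-01, -7.63165766e+01]), 'ft_force': array([-0.39933597,  0.79787324, -1.29434663]), 'wrist_torque': array([-0.01553098,  0.00243546,  0.04006712]), 'finger_gap': 85.4873790477879}
tan_board_center [{'uv': [407.6, 297.3], 'conf': 0.8}] [{'uv': [294.5, 356.5], 'conf': 0.96}]
[([372.1, 263.8, 432.1, 330.4], 0.84)]
(array([ 443.57327162, -243.85638671,   29.27465418]), [np.float64(3.5371090677075925), np.float64(3.537109067707618)])
green_board_center [{'uv': [437.3, 199.0], 'conf': 0.7}] []
[([403.2, 170.1, 457.1, 237.8], 0.55)]
nest [{'uv': [260.1, 267.7], 'conf': 0.67}] [{'uv': [275.3, 242.9], 'conf': 0.77}]
[([177.0, 225.2, 297.4, 314.0], 0.67)]
(array([501.35209769,  22.23935707,   4.60374369]), [np.float64(3.274115031123806), np.float64(3.2741150311238973)])Traceback (most recent call last):
  File "<stdin>", line 5, in <module>
ValueError: it knows: green_board_center, nest, tan_board_center
```

View pics/t1.png

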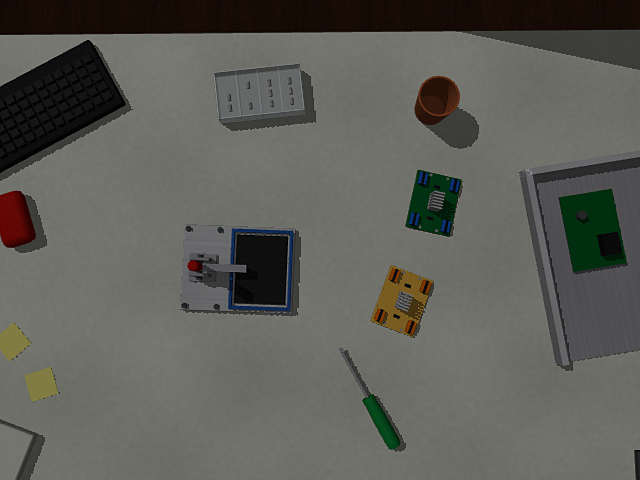

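View pics/s1.png

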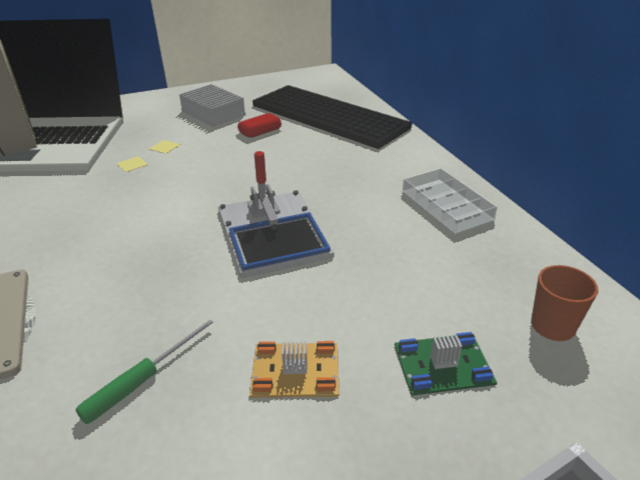

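The side view shows the clamp closed: the handle is upright at about (260,165) and the arm lies over the nest. The tan board is at (407,300) in the top view, green at (435,203), and the clamp is to the left of the nest (+y). Next I refine the poses from the outlines.

```bash
cat >> h.py <<'E'
def quad(s,lo,hi,roi,z):
    hsv=cv2.cvtColor(s['image'],cv2.COLOR_RGB2HSV);m=cv2.inRange(hsv,np.array(lo),np.array(hi))
    k=np.zeros_like(m);x0,y0,x1,y1=roi;k[y0:y1,x0:x1]=m[y0:y1,x0:x1]
    k=cv2.morphologyEx(k,cv2.MORPH_OPEN,np.ones((2,2),np.uint8))
    uv=cv2.findNonZero(k)[:,0]
    w=np.array([atz(s,p,z)[:2] for p in uv],np.float32)
    (c,sz,a)=cv2.minAreaRect(w)
    if sz[0]<sz[1]: a-=90
    return np.round(c,1),np.round(sz,1),round((a+90)%180-90,1)
E
python3 - <<'E'
from h import *
t=snap('top');s=snap('side')
print('tan',quad(t,(8,90,60),(28,255,255),(355,250,445,345),5), quad(s,(8,90,60),(28,255,255),(235,330,355,410),5))
print('rim',quad(t,(100,120,60),(125,255,255),(220,215,305,320),20),quad(s,(100,120,60),(125,255,255),(215,205,340,275),20))
print('green',quad(t,(45,100,40),(125,255,255),(395,160,470,245),5))
for x in (t,s): print(np.array(x['T']).round(2)[:3])
c=r.pinpoint(t,'tan_board_center')[0]['uv'];print(atz(t,c,30)); c=r.pinpoint(s,'tan_board_center')[0]['uv'];print(atz(s,c,30))
c=r.pinpoint(t,'nest')[0]['uv'];print(atz(t,c,12));c=r.pinpoint(s,'nest')[0]['uv'];print(atz(s,c,12))
print(r.sense()['time'])
E
```

```text
tan (array([ 438.6, -239.1]), array([ 83.9, 109.6]), -21.5) (array([ 441.6, -241.8]), array([ 88.5, 108.8]), -22.0)
rim (array([499.5,  18. ]), array([111.2, 145.2]), -3.0) (array([501.5,  11.3]), array([109.1, 143.1]), -3.0)
green (array([ 619.6, -302.5]), array([ 82.8, 109. ]), -13.6)
[[-1.00000e-02 -1.00000e+00  7.00000e-02  4.74620e+02]
 [-1.00000e+00  1.00000e-02 -1.00000e-02 -7.44500e+01]
 [ 1.00000e-02 -7.00000e-02 -1.00000e+00  1.04888e+03]]
[[ 9.3000e-01 -2.3000e-01  2.9000e-01  3.1329e+02]
 [-3.7000e-01 -5.5000e-01  7.5000e-01 -6.7121e+02]
 [-2.0000e-02 -8.0000e-01 -5.9000e-01  5.4500e+02]]
[ 444.13748106 -245.32335613   30.        ]
[ 440.28056338 -242.31149308   30.        ]
[501.33323944  16.9197525   12.        ]
[500.50999508  11.81612777  12.        ]
0.85
```

```bash
python3 -m jog '[[-0.035,-0.033,0,-8,0],[-0.07,-0.066,0,-16,0],[-0.105,-0.099,0,-24,0],[-0.14,-0.132,0,-32,0],[-0.175,-0.165,0,-40,0],[-0.21,-0.198,0,-48,0],[-0.245,-0.231,0,-56,0],[-0.28,-0.264,0,-64,0]]'; python3 -c "
from h import *
print(rel([503,78,220]), r.sense()['tcp_rot'])"
```

```text
time: 1.65
tool_pos: [332.8, -246.8, 253.6]
tcp_rot: [180.0, -0.1, -12.0]
ft_force: [0.2, -0.4, -0.9]
finger_gap: -0.1
[ 0.0988 -0.3531  0.0335] [ 1.79968933e+02 -5.89751611e-02 -1.20130150e+01]
```

```bash
python3 -m jog '[[0.013,-0.046,0,-3,0],[0.026,-0.092,0,-6,0],[0.039,-0.138,0,-9,0],[0.052,-0.184,0,-9,0],[0.065,-0.23,0.01,-9,0],[0.078,-0.276,0.02,-9,0],[0.09,-0.32,0.033,-9,0],[0.099,-0.353,0.033,-9,0]]'; python3 -c "
from h import *
print(rel([503,78,94]), r.sense()['tcp_rot'])"
```

```text
time: 2.45
tool_pos: [502.8, 80.5, 218.5]
tcp_rot: [180.0, 0.1, -2.9]
ft_force: [0.5, -0.5, 0.4]
finger_gap: -0.4
[0.0005 0.0024 0.1245] [ 1.79966851e+02  8.91019002e-02 -2.92915477e+00]
```

```bash
python3 -m jog '[[0.001,0.002,0.04,0,0],[0.001,0.002,0.08,0,0],[0.001,0.002,0.11,0,0],[0.001,0.002,0.124,0,0],[0.001,0.002,0.124,0,0]]'
python3 - <<'E'
from h import *
snap('side','s2.png');print(r.sense()['tool_pos'],r.sense()['time'])
i=cv2.imread('pics/s2.png');cv2.imwrite('pics/s2c.png',cv2.resize(i[60:300,150:400],None,fx=2.4,fy=2.4))
E
```

```text
time: 2.95
tool_pos: [501.9, 78.3, 92.5]
tcp_rot: [179.9, 0.3, -2.9]
ft_force: [-0.0, -0.9, 0.4]
finger_gap: 0.0
[503.31851257  78.30049702  94.60072628] 3.0
```

View pics/s2c.png

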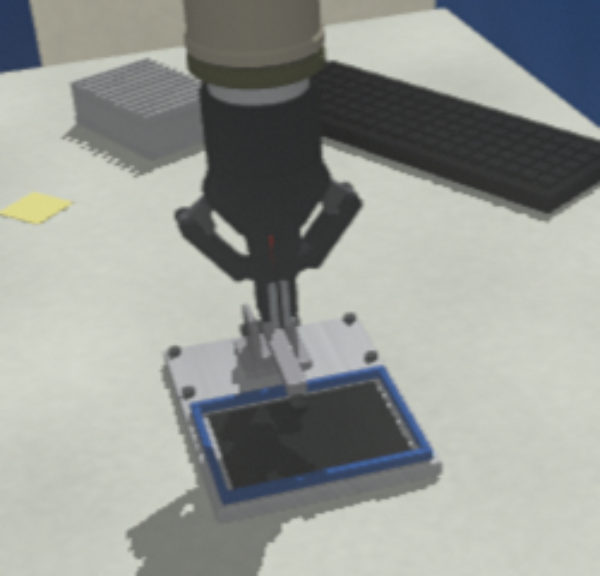

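The shut fingers stand in front of the handle, above the arm, centred on it. Pushing now.

```bash
python3 -m jog '[[0,-0.012,0,0,0],[0,-0.024,0,0,0],[0,-0.036,0,0,0],[0,-0.048,0,0,0],[0,-0.06,0,0,0],[0,-0.072,0,0,0],[0,-0.085,0,0,0],[0,-0.098,0,0,0]]'
python3 - <<'E'
from h import *
snap('side','s3.png')
E
python3 -m jog '[[0,0,-0.03,0,0],[0,0,-0.08,0,0],[0,0,-0.12,0,0],[0,0,-0.12,0,0]]'
python3 - <<'E'
from h import *
snap('side','s4.png')
a=cv2.imread('pics/s3.png')[60:300,150:400];b=cv2.imread('pics/s4.png')[60:300,150:400]
cv2.imwrite('pics/s34.png',cv2.resize(np.hstack([a,b]),None,fx=1.6,fy=1.6))
print(rel([441,-242,200]))
E
```

```text
time: 3.8
tool_pos: [508.4, 177.8, 94.7]
tcp_rot: [180.0, 0.1, -2.9]
ft_force: [0.2, 0.5, 0.1]
finger_gap: 0.1
time: 4.25
tool_pos: [512.2, 180.5, 222.3]
tcp_rot: [-179.7, -0.5, -2.9]
ft_force: [0.3, 0.1, -0.1]
finger_gap: 0.1
[-0.0487  0.4252  0.0173]
```

View pics/s34.png

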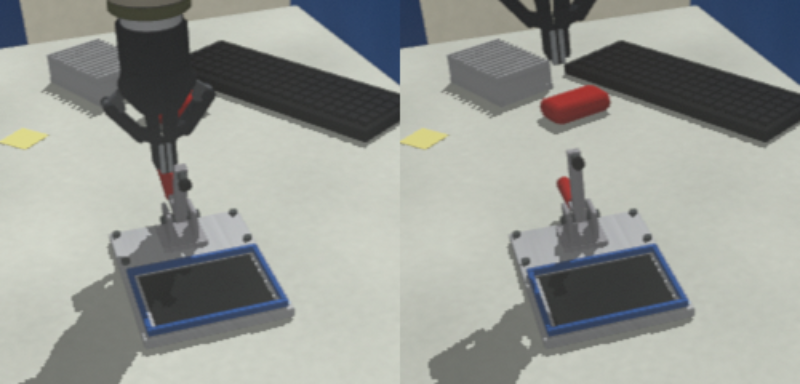

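Clamp is open. On to the tan board.

```bash
python3 -m jog '[[-0.006,0.05,0,4,60],[-0.011,0.1,0,8,60],[-0.017,0.15,0,12,60],[-0.023,0.2,0,16,60],[-0.029,0.25,0,18.6,60],[-0.035,0.3,0,18.6,60],[-0.04,0.35,0.01,18.6,60],[-0.046,0.4,0.017,18.6,60]]';  python3 - <<'E'
from h import *
print(rel([441,-242,120]))
s=snap('side')
print(quad(s,(8,90,60),(28,255,255),(235,330,355,410),5))
E
```

```text
time: 5.1
tool_pos: [444.5, -214.7, 199.3]
tcp_rot: [-179.7, -0.1, -21.5]
ft_force: [1.3, 0.7, 1.0]
finger_gap: 51.4
[0.0065 0.0271 0.0792]
(array([ 441.6, -241.8]), array([ 88.5, 108.8]), -22.0)
```

```bash
python3 -m jog '[[0.006,0.027,0.02,0.5,72],[0.006,0.027,0.06,0.5,72],[0.006,0.027,0.085,0.5,72],[0.006,0.027,0.085,0.5,72]]';  python3 - <<'E'
from h import *
s=snap('side','s5.png');print(r.sense()['finger_gap'],rel([441,-242,31]))
i=cv2.imread('pics/s5.png');cv2.imwrite('pics/s5c.png',cv2.resize(i[220:430,200:400],None,fx=2.7,fy=2.7))
E
```

```text
time: 5.55
tool_pos: [434.4, -246.1, 107.2]
tcp_rot: [-179.8, 0.5, -22.2]
ft_force: [-1.4, 1.0, -0.2]
finger_gap: 61.5
61.392309269509376 [ 0.0032 -0.0062  0.079 ]
```

View pics/s5c.png

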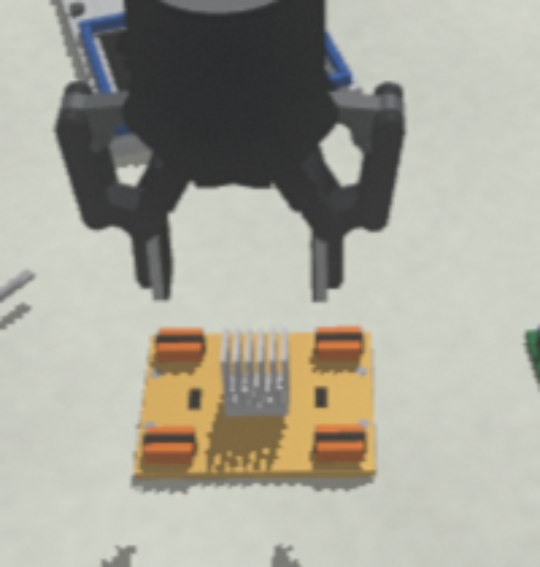

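```bash
python3 -m jog '[[0.003,-0.005,0.03,0,72],[0.003,-0.005,0.06,0,72],[0.003,-0.005,0.078,0,72],[0.003,-0.005,0.078,0,72],[0.003,-0.005,0.078,0,30],[0.003,-0.005,0.078,0,10],[0.003,-0.005,0.078,0,10],[0.003,-0.005,0.078,0,10]]' 60; python3 -m jog '[[0,0,0,0,10],[0,0,0,0,10],[0,0,-0.02,0,10],[0,0,-0.06,0,10],[0,0,-0.1,0,10],[0,0,-0.1,0,10]]'
python3 - <<'E'
from h import *
s=snap('side','s6.png');print(r.sense()['finger_gap'],rel([500.5,14.5,130]))
i=cv2.imread('pics/s6.png');cv2.imwrite('pics/s6c.png',cv2.resize(i[220:430,200:400],None,fx=2.5,fy=2.5))
E
```

```text
time: 6.4
tool_pos: [442.0, -244.1, 34.5]
tcp_rot: [-179.9, 0.1, -22.2]
ft_force: [-1.1, 0.8, 7.7]
finger_gap: 28.9
time: 7.0
tool_pos: [445.4, -246.7, 141.1]
tcp_rot: [180.0, -0.5, -22.2]
ft_force: [0.3, -1.8, -0.6]
finger_gap: 29.1
29.240405464568536 [-0.0461 -0.2623  0.0079]
```

View pics/s6c.png

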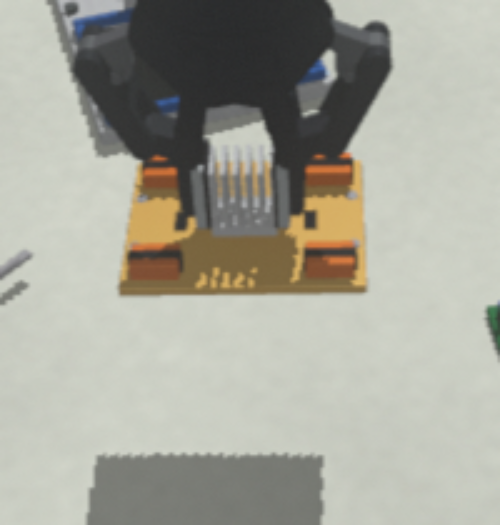

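Board is held level. On to the nest.

```bash
python3 -m jog '[[-0.006,-0.035,0,-3,10],[-0.013,-0.075,0,-6,10],[-0.02,-0.115,0,-9,10],[-0.027,-0.155,0,-13,10],[-0.034,-0.195,0,-17,10],[-0.041,-0.235,0,-19.2,10],[-0.046,-0.262,0.004,-19.2,10],[-0.046,-0.262,0.007,-19.2,10]]'; python3 -m jog '[[0,0,0.02,0,10],[0,0,0.04,0,10],[0,0,0.04,0,10],[0,0,0.04,0,10]]'
python3 - <<'E'
from h import *
s=snap('side','s7.png');t=snap('top');q=r.sense();print(q['finger_gap'],q['tool_pos'],q['tcp_rot'])
z=q['tool_pos'][2]-33
print('board',quad(s,(8,90,60),(28,255,255),(200,120,345,300),z+5),[ (n,[atz(x,p['uv'],z+30) for p in r.pinpoint(x,'tan_board_center')[:1]]) for n,x in (('s',s),('t',t))])
print(rel([500.5,14.5,50]))
i=cv2.imread('pics/s7.png');cv2.imwrite('pics/s7c.png',cv2.resize(i[100:310,180:380],None,fx=2.7,fy=2.7))
E
```

```text
time: 7.85
tool_pos: [499.7, 17.4, 129.0]
tcp_rot: [180.0, -0.2, -2.8]
ft_force: [-0.4, -0.8, -1.4]
finger_gap: 29.2
time: 8.25
tool_pos: [498.6, 16.9, 87.9]
tcp_rot: [180.0, 0.0, -2.8]
ft_force: [0.8, 0.9, -0.7]
finger_gap: 29.2
29.113241593157273 [500.22123114  16.93164381  89.69423298] [179.9742468   -0.20977086  -2.81910188]
board (array([497.9,  12.4]), array([ 97.1, 109.6]), -2.6) [('s', [array([496.57731941,  15.65011758,  86.69423298])]), ('t', [])]
[-0.0002  0.0025  0.0401]
```

View pics/s7c.png

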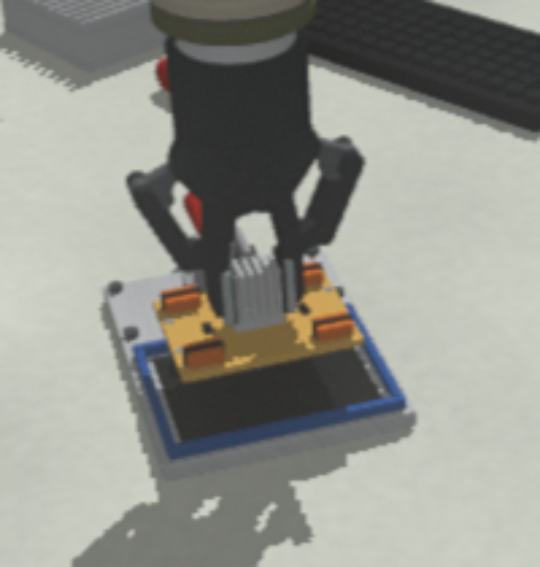

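Board is above the nest; it needs about +3 mm in x and −4 mm in y. Lowering.

```bash
python3 -m jog '[[0.003,0.004,0.012,0,10],[0.003,0.004,0.024,0,10],[0.003,0.004,0.034,0,10],[0.003,0.004,0.034,0,10]]'
python3 - <<'E'
from h import *
s=snap('side','s8.png');q=r.sense();print(q['finger_gap'],q['tool_pos'],q['ft_force'])
print('board',[atz(s,p['uv'],q['tool_pos'][2]-3) for p in r.pinpoint(s,'tan_board_center')[:1]])
i=cv2.imread('pics/s8.png');cv2.imwrite('pics/s8c.png',cv2.resize(i[180:290,200:350],None,fx=4.5,fy=4.5))
E
```

```text
time: 8.85
tool_pos: [501.6, 13.0, 53.5]
tcp_rot: [180.0, -0.0, -2.8]
ft_force: [0.4, -0.6, -1.1]
finger_gap: 29.0
28.890438332606713 [502.18196843  12.98693192  54.45039936] [ 0.15462354  0.23588196 -1.04989432]
board [array([502.03973944,  11.84479435,  51.45039936])]
```

View pics/s8c.png

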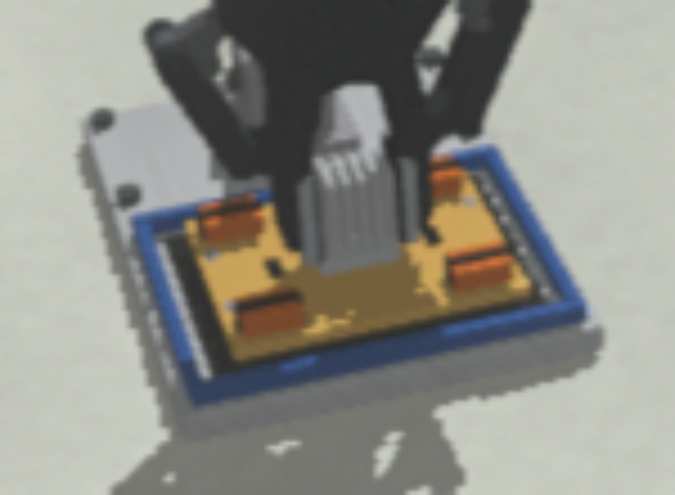

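```bash
python3 -m jog '[[-0.001,0,0.004,0,10],[-0.001,0,0.007,0,10],[-0.001,0,0.009,0,10],[-0.001,0,0.009,0,10]]'
```

```text
time: 9.35
tool_pos: [502.0, 13.1, 46.7]
tcp_rot: [180.0, -0.2, -2.8]
ft_force: [-1.2, -0.9, 1.9]
finger_gap: 28.9
```

```bash
python3 -m jog '[[0,0,0.001,0,10],[0,0,0.002,0,10],[0,0,0.002,0,10]]'
```

```text
time: 9.65
tool_pos: [502.1, 13.0, 46.5]
tcp_rot: [180.0, -0.1, -2.8]
ft_force: [-9.8, -0.3, 19.1]
finger_gap: 28.9
```

Contact occurs at the expected floor height (12 + about 33.5). Releasing.

```bash
python3 -m jog '[[0,0,-0.001,0,50],[0,0,-0.001,0,60],[0,0,-0.001,0,60],[0,0,-0.001,0,60],[0,0,-0.03,0,60],[0,0,-0.07,0,60],[0,0,-0.12,0,60],[0,0,-0.17,0,30]]'
python3 - <<'E'
from h import *
s=snap('side','s9.png');print(rel([509,190,216]),rel([509,190,104]))
print('board',[atz(s,p['uv'],42) for p in r.pinpoint(s,'tan_board_center')[:1]])
i=cv2.imread('pics/s9.png');cv2.imwrite('pics/s9c.png',cv2.resize(i[130:290,200:350],None,fx=3.5,fy=3.5))
E
```

```text
time: 10.45
tool_pos: [500.9, 13.2, 217.4]
tcp_rot: [180.0, -0.0, -2.8]
ft_force: [2.5, 0.1, -0.2]
finger_gap: 37.8
[-0.0051 -0.1771  0.0117] [-0.0067 -0.1772  0.1237]
board [array([499.37477284,   9.73764449,  42.        ])]
```

View pics/s9c.png

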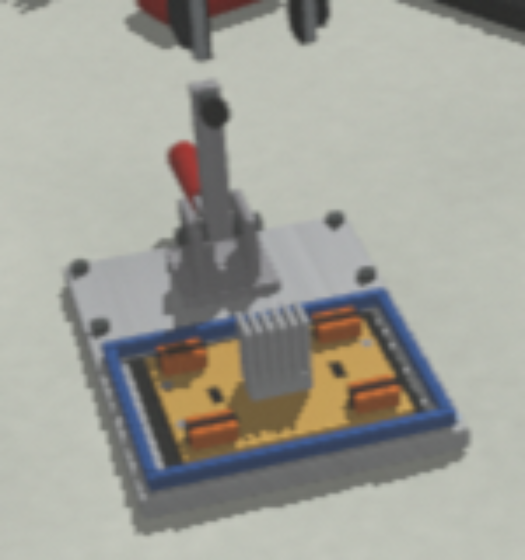

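Board lies flat inside the rim. Going behind the upright arm to close the clamp.

```bash
python3 -m jog '[[-0.001,-0.03,0,0,0],[-0.002,-0.07,0,0,0],[-0.003,-0.11,0,0,0],[-0.004,-0.14,0,0,0],[-0.005,-0.162,0,0,0],[-0.005,-0.162,0.03,0,0],[-0.006,-0.162,0.07,0,0],[-0.006,-0.162,0.1,0,0]]'
python3 - <<'E'
from h import *
s=snap('side','s10.png');print(rel([509,175,95]),r.sense()['tool_pos'],r.sense()['finger_gap'])
E
```

```text
time: 11.35
tool_pos: [508.5, 175.0, 122.3]
tcp_rot: [179.9, -0.8, -2.7]
ft_force: [0.1, -0.4, -0.4]
finger_gap: -0.2
[ 0.0033 -0.0012  0.0218] [505.46031205 174.00989022 116.74225756] 0.20716947889225007
```

```bash
python3 -m jog '[[0.002,0,0.012,0,0],[0.002,0,0.022,0,0],[0.002,0,0.022,0,0],[0.002,0.015,0.022,0,0],[0.002,0.028,0.022,0,0],[0.002,0.04,0.022,0,0],[0.002,0.05,0.022,0,0],[0.002,0.06,0.022,0,0]]'; python3 -m jog '[[0,0.008,0,0,0],[0,0.016,0,0,0],[0,0.024,0,0,0],[0,0.032,0,0,0],[0,0.038,0,0,0],[0,0.044,0,0,0],[0,0.044,0,0,0]]'
python3 - <<'E'
from h import *
s=snap('side','s11.png')
i=cv2.imread('pics/s11.png');cv2.imwrite('pics/s11c.png',cv2.resize(i[90:290,180:370],None,fx=2.8,fy=2.8))
E
```

```text
time: 12.2
tool_pos: [505.2, 113.1, 95.9]
tcp_rot: [179.9, -0.5, -2.8]
ft_force: [0.2, 3.1, -0.3]
finger_gap: 0.2
time: 12.9
tool_pos: [503.0, 68.5, 95.9]
tcp_rot: [179.9, -0.5, -2.8]
ft_force: [0.4, 0.9, 0.3]
finger_gap: -0.0
```

View pics/s11c.png

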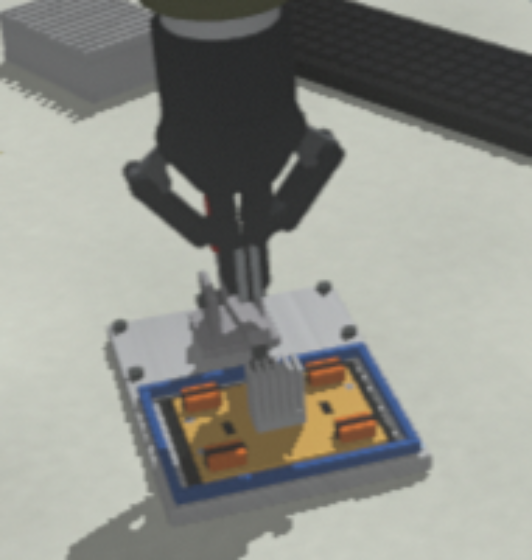

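The arm is down with its pad behind the heat sink and the handle upright. Retracting straight up, then a final check.

```bash
python3 -m jog '[[0,0,-0.02,0,0],[0,0,-0.06,0,0],[0,0,-0.1,0,0],[0,0.04,-0.14,0,0],[0,0.08,-0.18,0,0],[0,0.12,-0.18,0,0],[0,0.16,-0.18,0,0],[0,0.2,-0.18,0,0]]';python3 -m jog '[[0,0.04,0,0,0],[0,0.08,0,0,0],[0,0.12,0,0,0],[0,0.16,0,0,0],[0,0.16,0,0,0],[0,0.16,0,0,0]]'
python3 - <<'E'
from h import *
s=snap('side','s12.png');t=snap('top','t12.png')
a=cv2.resize(s['image'][130:290,200:350],(450,480));b=cv2.resize(t['image'][205:325,170:310],(350,480))
cv2.imwrite('pics/f.png',np.hstack([a,b])[:,:,::-1])
print('green',quad(t,(45,100,40),(125,255,255),(395,160,470,245),5),r.sense()['tool_pos'],r.sense()['qd'].round(1))
E
```

```text
time: 13.75
tool_pos: [491.7, -131.8, 277.4]
tcp_rot: [179.8, -0.6, -2.8]
ft_force: [0.7, 0.2, 0.8]
finger_gap: -0.2
time: 14.35
tool_pos: [483.7, -292.1, 277.4]
tcp_rot: [179.9, -0.6, -2.9]
ft_force: [0.0, -0.2, 0.2]
finger_gap: 0.3
green (array([ 619.7, -302.6]), array([ 83.1, 109. ]), -13.5) [ 484.10611271 -290.74232905  277.6940494 ] [ 0.8 -0.7  0.2 -0.1 -0.  -0.1]
```

View pics/f.png

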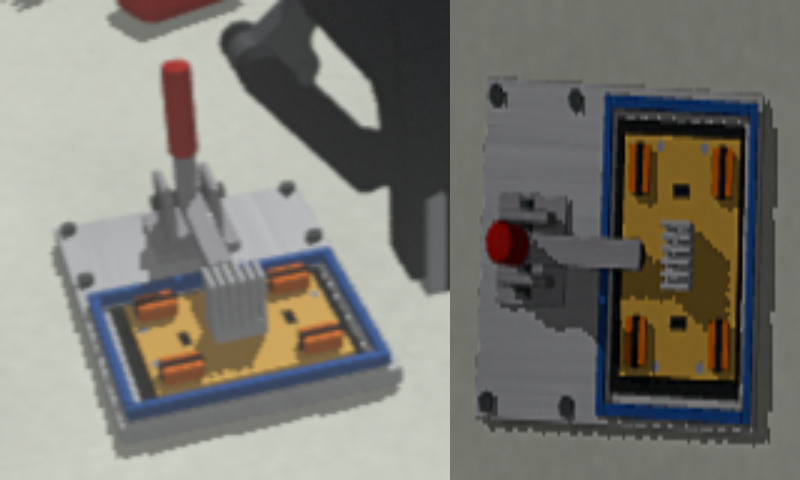

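Handle upright, arm level with its pad on the board, the board flat inside the rim, and the green board unmoved. Handing in.

```bash
python3 -c "
from h import *
print(r.hand_in())"
```

```text
the job is handed in; nothing more can be done
None
```

The tan board lies flat in the nest under the closed clamp, and I handed the job in at about 14.5 s of the 64 s allowed. The clamp was closed at the start, so I pushed its handle over to open it. I then moved the board into the nest with its long side along the nest's, and pushed the arm down to close the clamp.

**Final pictures (side and top):**
- The board is inside the rim all round.
- The clamp arm is level over the board's edge next to the heat sink, and the handle is upright.
- I judged the clamp by eye only. Its angle was not measured.

**Green board:** its measured position changed by about 0.1 mm, which is no real movement.

**Forces:** the highest wrist reading shown was about 21 N, when the board touched the nest floor. The gripper was clear of everything at hand-in.

**Disagreement:** the two cameras differed by about 5–7 mm on the nest's y position. I set the board using the side camera, and it fitted within the nest's clearance.

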